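# Show the trainee the next repair and slide over the sanding block

## Task

Show the trainee the next repair on the grey practice panel: point with the fingertips at the middle of the long strip of filler, from two or three centimetres above it, and hold still there for two seconds, without touching the panel or anything on it and without pointing at the other patches. Then push the long sanding block across the table, without lifting or tipping it, until it lies flush along the panel edge that it faces, and take the hand away clear of it. Leave everything else where it stands.

Things in the scene. Friction and masses are not known exactly. Their poses are not given: they have to be found in the camera images.
- panel: Practice panel: grey primed steel pressing, flat top, 240 mm along its x, 290 mm along its y, 30 mm high, bolted to the table. Origin at the centre of its underside; z up. Three beige filler patches and a spreader lie on its top, in varying places. Lugs stick out by 32 mm on the +x and +y sides only; the straight edge at y = -145 mm is the one that the long block faces.
- strip_mid (a point): The long strip of filler on the panel: 100 mm long (its y axis) and 22 mm wide, with rounded ends, 3.5 mm thick, with a thin smeared border 6 mm wide. This point is the middle of its top face, 33.5 mm above the table; z up. This is what is to be pointed at.
- round_mid (a point): The large round patch of filler, 52 mm across, 3.5 mm thick; the middle of its top. Not to be pointed at.
- small_mid (a point): The small round patch of filler, 30 mm across, 3.5 mm thick; the middle of its top. Not to be pointed at.
- strip: The long strip of filler again (its underside, at panel-top height); fixed.
- round_patch: The large round patch again (its underside); fixed.
- small_patch: The small round patch again (its underside); fixed.
- long_mid (a point): Centre of the long sanding block, 22.5 mm above the table. The block: 200 mm long (its x), 90 mm wide (y), 45 mm high, loose; wood core with dark steel shell, black abrasive sole, flat disc on top. Starts 45 to 115 mm off the panel edge, parallel within 0.25 rad, opposite the edge's middle within 30 mm; its +y side faces the panel.
- long_block: The long sanding block again: the centre of its underside. About 0.5 kg; slides with 2 to 8 N of push, and squares itself to two opened fingers pushing at its -y long face. Flush along the edge, its centre is at y = -190 mm in the panel's frame. Free room for the hand beside its -y face: 60 mm or more.
- short_block: Bystander: short sanding block of the same make, 110 x 68 x 45 mm, beyond the long one. Origin at the centre of its underside.
- knob_pad: Bystander: grey hand pad 124 x 80 mm with a round palm knob, 65 mm high. Origin under its centre.
- pump_bottle: Bystander: white pump bottle, 68 mm across, 198 mm high. Origin under its centre.
- wipes_tub: Bystander: white tub of wipes, 110 mm across, 187 mm high. Origin under its centre.
- spray_can: Bystander: spray can with grey cap, 65 mm across, 185 mm high. Origin under its centre.
- filler_tin: Bystander: tin of filler, 104 mm across, 90 mm high. Origin under its centre.
- spreader: Bystander: filler spreader lying on the panel, steel blade in a black back, 67 x 84 mm, 9 mm thick. Origin under its centre.

How it is judged (in metres and radians):
On the way, in this order (a step that is already met when the one before it is completed fails the run):
1. the fingertips point at the middle of the long filler strip from just above and stay there for 1.5 s (horizontal distance between the grasp point and strip_mid below 0.018 m and z of the grasp point in the frame of strip_mid between 0.015 and 0.075 m), for 1.5 s.
2. the long sanding block lies flush along the panel edge and is let go (y of long_mid in the frame of panel between -0.2 and -0.18 m and x of long_mid in the frame of panel between -0.065 and 0.065 m and angle between the x axis of long_mid and the x axis of panel, either way round below 0.12 rad and angle between long_mid's own z axis and vertical below 0.05 rad and height (world z) of long_mid below 0.027 m and contact force between long_block and the fingers below 0.3 N and contact force between long_block and the arm below 0.3 N and linear speed of long_block below 0.01 m/s and angular speed of long_block below 0.1 rad/s), for 0.2 s.
At the end, for the whole second after the job is handed in: The long block, flat on the table and let go, lies along the panel's y = -145 mm edge: gap under 10 mm, parallel within 0.12 rad, middle within 65 mm of the edge's. Before that the strip's middle was pointed at (within 18 mm sideways, up to 75 mm above, 1.5 s). Bystanders moved under 15 mm (y of long_mid in the frame of panel between -0.2 and -0.18 m and x of long_mid in the frame of panel between -0.065 and 0.065 m and angle between the x axis of long_mid and the x axis of panel, either way round below 0.12 rad and angle between long_mid's own z axis and vertical below 0.05 rad and height (world z) of long_mid below 0.027 m and linear speed of long_block below 0.01 m/s and angular speed of long_block below 0.1 rad/s and distance of each of short_block, knob_pad, pump_bottle, wipes_tub, spray_can, filler_tin, spreader from where it was at the start of the episode below 0.015 m); the robot touches nothing.
It fails at once if the robot touches the panel or its filler (contact force between any of the fingers, the arm and panel above 0.5 N or contact force between any of the fingers, the arm and strip above 0.5 N or contact force between any of the fingers, the arm and round_patch above 0.5 N or contact force between any of the fingers, the arm and small_patch above 0.5 N).
It fails at once if another patch is pointed at (hand brought within 25 mm of its middle sideways, lower than 75 mm above) ((horizontal distance between the grasp point and round_mid below 0.025 m and z of the grasp point in the frame of round_mid between -0.05 and 0.075 m) or (horizontal distance between the grasp point and small_mid below 0.025 m and z of the grasp point in the frame of small_mid between -0.05 and 0.075 m)).
It fails at once if the long block is lifted (over 10 mm) or tipped (over 0.2 rad) (height (world z) of long_mid above 0.0325 m or angle between long_mid's own z axis and vertical above 0.2 rad).
It fails at once if a bystander is moved by more than 15 mm or tipped (distance of any of short_block, knob_pad, pump_bottle, wipes_tub, spray_can, filler_tin, spreader from where it was at the start of the episode above 0.015 m or angle between any of short_block, knob_pad, pump_bottle, wipes_tub, spray_can, filler_tin, spreader's own z axis and vertical above 0.3 rad).
It also fails if it takes over 51 s, if anything falls off the work surface, if the arm or the gripper's body presses on something with over 40 N, if the wrist force passes 120 N, or if a joint passes its speed limit or range.

## Robot

A 6-joint arm with a two-finger parallel gripper is mounted at the origin on the work surface. World frame = base frame: x ahead of the robot, y to its left, z up, the work surface at z = 0. Lengths are in m, angles in degrees, forces in N, time in s.
With the tool pointing down it reaches from about 0.25 to 0.8 m from the base axis. Payload 3.9 kg.
Tool frame: the origin (TCP) lies between the finger pads; the fingertips stand 22 mm ahead of it and the grasp point (between the pads) lies 3 mm ahead of it; z points along the fingers, x is the direction in which the jaws open and shut, and the axes are right-handed (so a half turn about z gives the same grasp; the last joint's range is limited). The gripper opens to 85 mm and grips with 20 to 120 N. Pads are 22 mm wide; open, the fingers measure 114 mm over their backs; the gripper's body (76 mm by 85 mm) begins 54 mm behind the grasp point. The pads swing forward as they close: fully open they stand 13 mm farther back than shut.
Start: joints at [-63.656, 14.897, -7.913, 67.191, 0, 90], TCP at [0.233, -0.47, 0.253] pointing down, gripper open.
Joint ranges: [-159.42, 159.42], [-47.68, 98.78], [-73.54, 78.23], [-108.79, 121.32], [-90, 84.71], [-180, 180]. Speed limits (degrees/s): [147.25, 147.25, 180, 180, 180, 180].

## Interface

Orientations are given as a 3x3 rotation matrix whose columns are the frame's x, y, z axes.
In Python, from rig import monitor, optics, hand_in gives the robot as it stands.
- The arm moves only by the shell command python3 -m creep 'ROWS' [FORCE]. ROWS is JSON, a list of rows, each a list of 3 entries, a list of its own where there are three numbers: the shift along the world's x, y, z in m, then the turn, a rotation vector about the world's x, y, z in rad, then the closure in counts, from 0 (fully open) to 255 (shut). In form: [[[dx, dy, dz], [ax, ay, az], gripper], ...]. A call has 1 to 10 rows; each row is the pose to reach, as a shift and turn from the pose commanded when the call began; what a row does not reach only later rows make up. A row lasts 1/8 s, in which the tool goes at most 62.5 mm and 10.7 degrees, less where a joint would pass 70% of its speed; a pose out of reach is approached as far as the arm can. A call with a gripper value outside its range is refused whole. The fingers move at their own pace and stop on an object; FORCE is the grip in N (left out, the last holds). Time passes only in rows, so rows that repeat a pose let the fingers close. It gives the time, the measured TCP pose, the force and the opening at its end, in the units of the state.
- monitor.get_state(): the state, without advancing time (a new reading comes with each control period).
- optics.camera(name): name is "scene" or "top" or "wrist"; returns the picture (420x560x3 uint8, red, green, blue); there is no depth.
- optics.camera_info(name): a dict with "fx", "fy", "cx", "cy" (pixels), "T" (4x4, takes a point from camera to world coordinates); the wrist camera has in their place "hand_eye" (4x4, takes a point from camera to tool coordinates, whose origin is the TCP and whose axes are the tool frame's). Camera axes: x right, y up, looking along -z (the intrinsics and any distortion apply to the point x, -y, -z); pixel columns grow to the right and rows downward; lengths in m; the calibration is good to about 2 mm. A picture is of the moment at which its call begins: read the wrist's pose just before it. camera_info takes no time and is no camera call.
- hand_in(): hands the job in, once; it reports no verdict.
Trained networks look in the newest picture that a camera, given by its name, has taken for a name from the list of things; names that differ only in an ending like _2 or _b are one class to them, and where a whole thing is asked for, a point or a joint stands for the part that bears it (a point fixed in the world has none). Each returns a list of dicts, best first, with "confidence" (0 to 1); they miss things now and then, are a little off and sometimes report something else, mostly with a low value. They report only what shows in the picture. A call takes as long as a camera call.
- optics.recognise(camera, query): "point" ([x, y, z] in m, in the coordinates of the camera as it stood for that picture, good to about 4 mm: the middle of the surface that is visible of it).
The state is a dict: "t": time; "joint_pos": joint angles; "joint_vel": joint speeds; "effort": joint torques, N m; "tcp_pos": TCP position; "orientation": TCP orientation; "wrist_force": force on the tool from outside, world axes, zero at the start; "ft_torque": the same for the moment, N m; "opening": finger opening in m.
Only numpy, scipy, OpenCV 4.12 (cv2) and the standard library are available. Lean on these libraries where they do the work, as an engineer would, in place of code of your own. Each camera call takes 0.05 s, during which the arm holds its last target.

## Working session

There is one attempt and no reset: what is moved stays moved. The work goes in short steps, Python scripts to look and compute and a shell command to move; the robot and the scene stay as the last step left them, time stands still between calls to the robot, and variables do not carry over. Pictures are saved under pics/ and viewed, and the job is handed in when it is done.

```bash
mkdir -p pics; ls
cat > h.py <<'E'
import numpy as np,cv2
from rig import monitor,optics,hand_in
def w(cam,p,st=None):
    i=optics.camera_info(cam)
    if 'T' in i: T=np.array(i['T'])
    else:
        t=np.eye(4);t[:3,:3]=st['orientation'];t[:3,3]=st['tcp_pos'];T=t@np.array(i['hand_eye'])
    return (T@np.r_[p,1])[:3]
def px2w(cam,u,v,z,st=None):
    i=optics.camera_info(cam)
    d=np.array([(u-i['cx'])/i['fx'],-(v-i['cy'])/i['fy'],-1])
    o=w(cam,[0,0,0],st);e=w(cam,d,st)-o
    return o+e*(z-o[2])/e[2]
def w2px(cam,P):
    i=optics.camera_info(cam);p=np.linalg.inv(np.array(i['T']))@np.r_[P,1]
    return i['cx']+i['fx']*p[0]/-p[2], i['cy']+i['fy']*p[1]/p[2]
def save(cam,n):
    im=optics.camera(cam);cv2.imwrite('pics/'+n,im[:,:,::-1]);return im
E
python3 - <<'E'
from h import *
for c in ['scene','top']:
    save(c,c+'0.png');i=optics.camera_info(c);print(c,{k:(np.round(v,3).tolist()) for k,v in i.items()})
    for n in ['panel','strip_mid','strip','round_mid','small_mid','long_block','short_block','knob_pad','pump_bottle','wipes_tub','spray_can','filler_tin','spreader']:
        r=optics.recognise(c,n)
        print(n,[(round(x['confidence'],2),np.round(w(c,x['point']),3).tolist()) for x in r[:2]])
E
```

```text
pics
scene {'fx': 432.542, 'fy': 432.542, 'cx': 282.063, 'cy': 210.842, 'T': [[0.704, -0.437, 0.56, 1.314], [0.71, 0.457, -0.536, -0.725], [-0.021, 0.775, 0.632, 0.925], [0.0, 0.0, 0.0, 1.0]]}
panel [(0.65, [0.543, 0.119, 0.033])]
strip_mid [(0.7, [0.476, 0.062, 0.034]), (0.62, [0.779, 0.117, 0.108])]
strip [(0.66, [0.477, 0.063, 0.037])]
round_mid [(0.67, [0.583, 0.087, 0.031])]
small_mid []
long_block [(0.73, [0.558, -0.15, 0.045])]
short_block [(0.9, [0.588, -0.452, 0.051]), (0.34, [0.589, 0.085, 0.035])]
knob_pad [(0.7, [0.349, -0.447, 0.02])]
pump_bottle [(0.78, [0.802, -0.121, 0.107])]
wipes_tub [(0.92, [0.583, 0.469, 0.126])]
spray_can [(0.9, [0.776, 0.119, 0.107])]
filler_tin [(0.67, [0.418, 0.476, 0.063])]
spreader [(0.64, [0.457, 0.214, 0.04])]
top {'fx': 418.575, 'fy': 418.575, 'cx': 270.682, 'cy': 209.415, 'T': [[-0.143, 0.961, -0.238, 0.312], [-0.99, -0.14, 0.029, 0.039], [-0.005, 0.24, 0.971, 1.158], [0.0, 0.0, 0.0, 1.0]]}
panel [(0.98, [0.523, 0.148, 0.033])]
strip_mid [(0.7, [0.474, 0.065, 0.03]), (0.42, [0.573, -0.429, 0.043])]
strip [(0.77, [0.471, 0.064, 0.03]), (0.53, [0.582, 0.089, 0.035])]
round_mid [(0.52, [0.58, 0.086, 0.036])]
small_mid [(0.38, [0.567, 0.232, 0.035])]
long_block [(0.87, [0.536, -0.131, 0.047])]
short_block []
knob_pad [(0.7, [0.331, -0.421, 0.021])]
pump_bottle [(0.81, [0.767, -0.103, 0.124]), (0.35, [0.548, 0.483, 0.191])]
wipes_tub [(0.74, [0.551, 0.484, 0.191]), (0.72, [0.567, 0.227, 0.032])]
spray_can [(0.84, [0.739, 0.136, 0.139]), (0.65, [0.58, 0.089, 0.034])]
filler_tin [(0.97, [0.391, 0.486, 0.092])]
spreader []
```

View pics/top0.png

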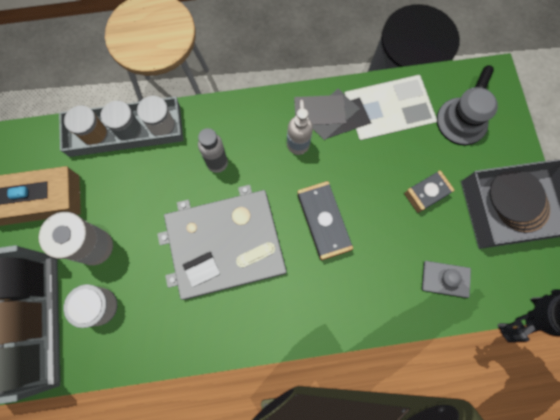

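View pics/scene0.png

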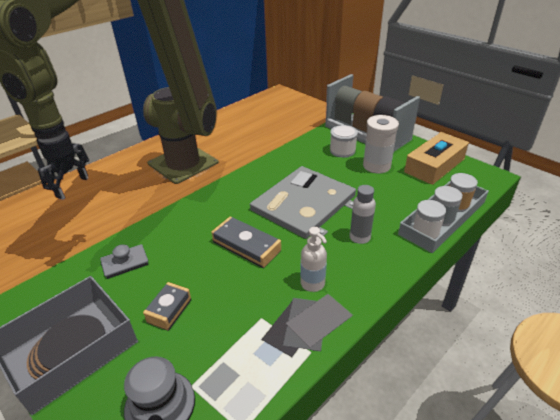

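The top view shows the panel around (225,245), the strip at (256,254), the round patch at (241,215), the small patch at (191,228) and the long block at (325,220). The block's long face is towards the panel. I'll enlarge it to measure the corners.

Run:
```python
import cv2
a=cv2.imread('pics/top0.png');cv2.imwrite('pics/top0z.png',cv2.resize(a[170:310,150:370],None,fx=3.6,fy=3.6,interpolation=cv2.INTER_CUBIC))
a=cv2.imread('pics/scene0.png');cv2.imwrite('pics/scene0z.png',cv2.resize(a[160:270,200:365],None,fx=4.5,fy=4.5,interpolation=cv2.INTER_CUBIC))
```

```text
(no output)
```

View pics/top0z.png

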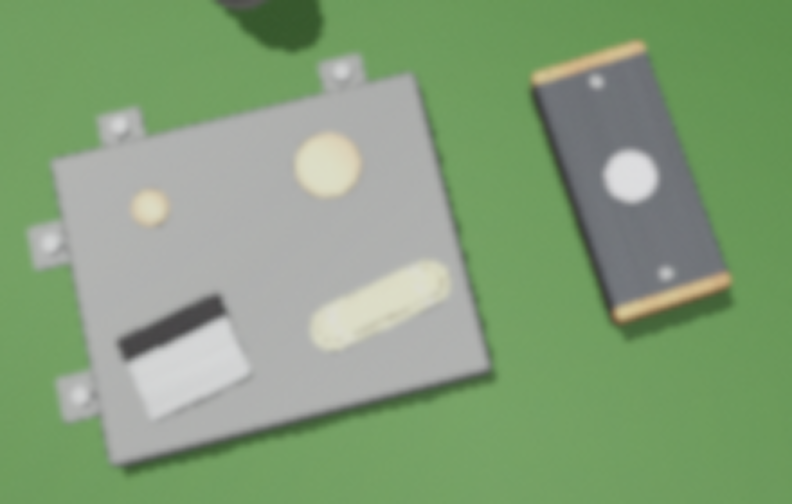

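View pics/scene0z.png

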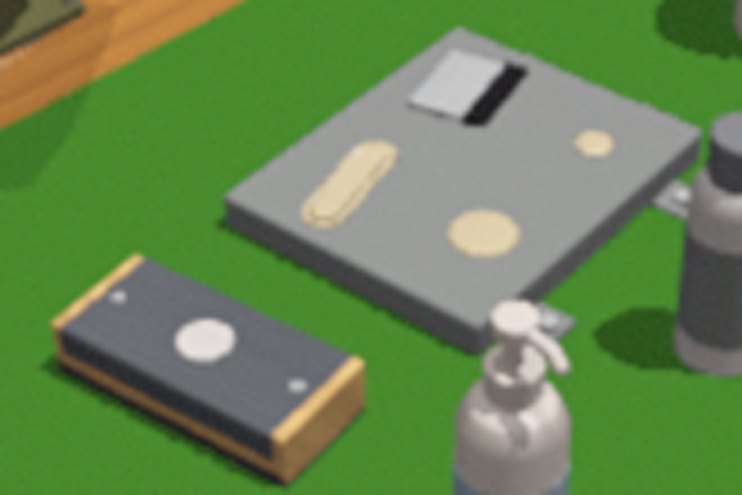

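```bash
cat > m.py <<'E'
from h import *
def T(p): return ((p[0]+.5)/3.6-.5+150,(p[1]+.5)/3.6-.5+170)
def S(p): return ((p[0]+.5)/4.5-.5+200,(p[1]+.5)/4.5-.5+160)
def rep(name,c,f,pts,z):
    W=np.array([px2w(c,*f(p),z)[:2] for p in pts])
    print(name,c,np.round(W,3).tolist())
    if len(pts)==4:
        print('  mean',np.round(W.mean(0),4),'sides',[round(float(np.linalg.norm(W[i]-W[(i+1)%4])),3) for i in range(4)],'ang',[round(float(np.degrees(np.arctan2(*(W[(i+1)%4]-W[i])[::-1]))),1) for i in range(4)])
rep('panel','top',T,[(413,73),(490,373),(115,465),(52,160)],.03)
rep('panel','scene',S,[(478,350),(227,203),(460,28),(698,135)],.03)
rep('block','top',T,[(642,43),(730,280),(618,318),(533,76)],.045)
rep('block','scene',S,[(278,438),(57,325),(137,256),(362,360)],.045)
rep('disc','top',T,[(631,176)],.045);rep('disc','scene',S,[(205,340)],.045)
rep('strip','top',T,[(380,305)],.0335);rep('strip','scene',S,[(350,184)],.0335)
rep('round,small','top',T,[(328,164),(150,207)],.0335);rep('round,small','scene',S,[(484,233),(594,143)],.0335)
E
python3 m.py; python3 -c "
from h import *
s=monitor.get_state();print(s['t'],s['tcp_pos'],np.round(s['orientation'],3).tolist(),s['opening'])"
```

```text
panel top [[0.647, 0.015], [0.408, -0.01], [0.382, 0.273], [0.618, 0.3]]
  mean [0.5137 0.1444] sides [0.24, 0.284, 0.238, 0.286] ang [-174.2, 95.4, 6.5, -84.2]
panel scene [[0.664, -0.006], [0.421, -0.017], [0.385, 0.274], [0.621, 0.29]]
  mean [0.5228 0.1355] sides [0.243, 0.293, 0.236, 0.299] ang [-177.4, 97.0, 4.1, -81.6]
block top [[0.641, -0.163], [0.449, -0.196], [0.434, -0.109], [0.627, -0.076]]
  mean [ 0.5376 -0.136 ] sides [0.194, 0.089, 0.196, 0.089] ang [-170.4, 100.4, 9.6, -80.9]
block scene [[0.64, -0.166], [0.452, -0.197], [0.435, -0.113], [0.626, -0.078]]
  mean [ 0.5384 -0.1384] sides [0.19, 0.086, 0.194, 0.089] ang [-170.4, 101.6, 10.3, -81.5]
disc top [[0.538, -0.137]]
disc scene [[0.537, -0.137]]
strip top [[0.47, 0.065]]
strip scene [[0.474, 0.059]]
round,small top [[0.583, 0.089], [0.569, 0.228]]
round,small scene [[0.585, 0.086], [0.572, 0.224]]
1.4 [ 0.23297908 -0.47045848  0.25333414] [[0.444, -0.896, 0.0], [-0.896, -0.444, -0.0], [0.0, -0.0, -1.0]] 0.08541475378260573
```

The two views agree: strip middle ≈ (0.472, 0.063), block ≈ (0.538, -0.137) at 10°, panel yaw ≈ 5.8°. Next I'll move high above the strip with the jaw axis turned along the panel's x.

```bash
python3 -m creep '[[[0.012,0.027,0],[0,0,0.06],0],[[0.036,0.08,0],[0,0,0.18],0],[[0.06,0.133,0],[0,0,0.30],0],[[0.084,0.187,0],[0,0,0.42],100],[[0.108,0.24,0],[0,0,0.545],200],[[0.132,0.293,0],[0,0,0.665],255],[[0.156,0.346,0],[0,0,0.785],255],[[0.18,0.4,0],[0,0,0.91],255],[[0.204,0.453,0],[0,0,1.03],255],[[0.227,0.506,0],[0,0,1.15],255]]'
python3 -m creep '[[[0.012,0.027,-0.03],[0,0,0.061],255],[[0.012,0.027,-0.05],[0,0,0.061],255],[[0.012,0.027,-0.05],[0,0,0.061],255]]'
python3 - <<'E'
from h import *
s=monitor.get_state();save('wrist','w1.png');print(s['t'],s['tcp_pos'],np.round(s['orientation'],3).tolist(),s['opening'],s['joint_pos'])
i=optics.camera_info('wrist');print({k:np.round(v,3).tolist() for k,v in i.items()})
for n in ['strip_mid','round_mid','small_mid','long_block']:
    print(n,[(round(x['confidence'],2),np.round(w('wrist',x['point'],s),3).tolist()) for x in optics.recognise('wrist',n)[:2]])
E
```

```text
t: 2.65
tcp_pos: [0.4607, 0.0375, 0.2536]
orientation: [[0.999, 0.043, 0.001], [0.043, -0.999, -0.0], [0.001, 0.0, -1.0]]
wrist_force: [1.1, 0.0, -0.2]
opening: 0.0002
t: 3.02
tcp_pos: [0.4706, 0.0628, 0.2019]
orientation: [[0.995, 0.101, -0.004], [0.101, -0.995, -0.001], [-0.004, 0.0, -1.0]]
wrist_force: [-0.8, -0.6, 0.7]
opening: -0.0002
3.025 [0.47061043 0.06278847 0.20186566] [[0.995, 0.101, -0.004], [0.101, -0.995, -0.001], [-0.004, 0.0, -1.0]] -0.0001646219801630153 [ 7.60279736e+00  1.18712943e+01 -1.99721219e+01  5.83806258e+01
 -5.28238265e-03  9.18177885e+01]
{'fx': 293.042, 'fy': 293.042, 'cx': 283.097, 'cy': 204.345, 'hand_eye': [[1.0, -0.001, 0.0, -0.001], [-0.001, -0.946, -0.323, -0.082], [0.001, 0.323, -0.946, -0.12], [0.0, 0.0, 0.0, 1.0]]}
strip_mid [(0.75, [0.47, 0.064, 0.033])]
round_mid []
small_mid []
long_block [(0.66, [0.594, -0.102, 0.045])]
```

View pics/w1.png

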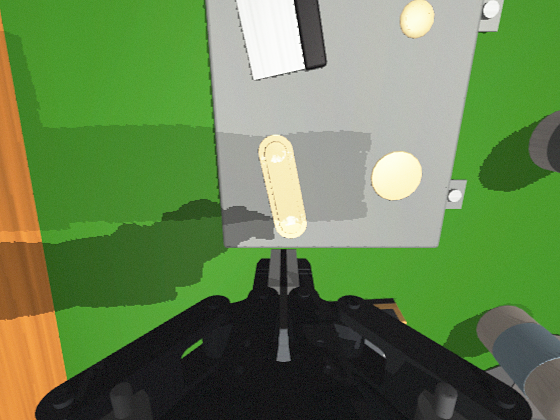

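The wrist view shows the strip with its middle at pixel (282,187). The panel's near edge runs level at row 246, so the yaw is right. I'll compute both.

Run:
```python
from h import *
s=monitor.get_state()
for u,v,z in [(282,187,.0335),(276,149,.0335),(289,224,.0335),(224,247,.03),(438,247,.03),(397,176,.0335)]:
    print(u,v,np.round(px2w('wrist',u,v,z,s),4))
```

```text
282 187 [0.4702 0.0632 0.0335]
276 149 [0.4605 0.1012 0.0335]
289 224 [0.4817 0.0229 0.0335]
224 247 [ 0.4126 -0.0134  0.03  ]
438 247 [0.6509 0.0103 0.03  ]
397 176 [0.5855 0.0863 0.0335]
```

All measurements agree, with the TCP already over the strip. I'll descend to fingertips ≈ 25 mm above it and hold.

```bash
python3 -m creep '[[[0,0,-0.02],[0,0,0],255],[[0,0,-0.05],[0,0,0],255],[[0,0,-0.08],[0,0,0],255],[[0,0,-0.1],[0,0,0],255],[[0,0,-0.115],[0,0,0],255],[[0,0,-0.121],[0,0,0],255],[[0,0,-0.121],[0,0,0],255],[[0,0,-0.121],[0,0,0],255],[[0,0,-0.121],[0,0,0],255],[[0,0,-0.121],[0,0,0],255]]'
python3 -m creep '[[[0,0,0],[0,0,0],255],[[0,0,0],[0,0,0],255],[[0,0,0],[0,0,0],255],[[0,0,0],[0,0,0],255],[[0,0,0],[0,0,0],255],[[0,0,0],[0,0,0],255],[[0,0,0],[0,0,0],255],[[0,0,0],[0,0,0],255],[[0,0,0],[0,0,0],255],[[0,0,0],[0,0,0],255]]'
python3 - <<'E'
from h import *
save('scene','s2.png')
E
python3 -m creep '[[[0,0,0],[0,0,0],255],[[0,0,0],[0,0,0],255],[[0,0,0],[0,0,0],255],[[0,0,0],[0,0,0],255],[[0,0,0],[0,0,0],255]]'
```

```text
t: 4.53
tcp_pos: [0.4723, 0.0626, 0.0827]
orientation: [[0.995, 0.1, 0.001], [0.1, -0.995, 0.0], [0.001, -0.0, -1.0]]
wrist_force: [0.8, 1.2, -0.1]
opening: 0.0001
t: 5.78
tcp_pos: [0.472, 0.0625, 0.0823]
orientation: [[0.995, 0.1, -0.0], [0.1, -0.995, -0.0], [-0.0, 0.0, -1.0]]
wrist_force: [-0.2, -0.1, -0.5]
opening: 0.0001
t: 6.45
tcp_pos: [0.472, 0.0625, 0.0823]
orientation: [[0.995, 0.1, 0.0], [0.1, -0.995, -0.0], [0.0, 0.0, -1.0]]
wrist_force: [-0.3, 0.2, 0.6]
opening: 0.0
```

View pics/s2.png

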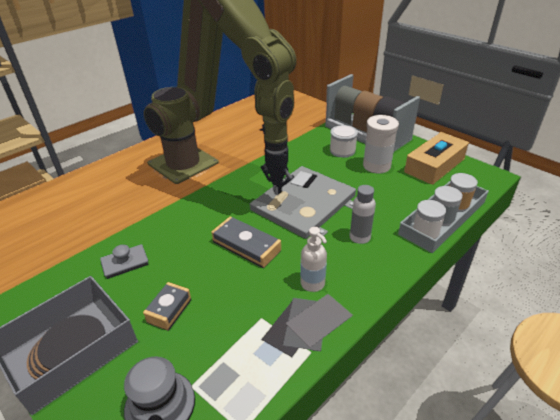

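Pointing was held for about 2.3 s; the picture shows the fingers above the strip with a gap. Next I'll rise, open, cross over behind the block's −y face and go down.

```bash
python3 -m creep '[[[0,0,0.03],[0,0,0],255],[[0,0,0.07],[0,0,0],255],[[0,0,0.12],[0,0,0],255],[[0.01,-0.04,0.12],[0,0,0],200],[[0.023,-0.09,0.12],[0,0,0],100],[[0.035,-0.14,0.12],[0,0,0],0],[[0.048,-0.19,0.12],[0,0,0],0],[[0.06,-0.24,0.12],[0,0,0],0],[[0.071,-0.285,0.12],[0,0,0],0],[[0.077,-0.308,0.12],[0,0,0],0]]'
python3 -m creep '[[[0,0,-0.02],[0,0,0],0],[[0,0,-0.05],[0,0,0],0],[[0,0,-0.08],[0,0,0],0]]'
python3 - <<'E'
from h import *
s=monitor.get_state();save('wrist','w3.png');save('top','t3.png');print(s['tcp_pos'],s['opening'],s['wrist_force'])
E
```

```text
t: 7.7
tcp_pos: [0.5493, -0.248, 0.202]
orientation: [[0.995, 0.098, 0.0], [0.098, -0.995, -0.0], [0.0, 0.0, -1.0]]
wrist_force: [-0.5, 0.2, 0.1]
opening: 0.0854
t: 8.07
tcp_pos: [0.549, -0.2457, 0.1215]
orientation: [[0.995, 0.099, 0.0], [0.099, -0.995, -0.0], [0.0, 0.0, -1.0]]
wrist_force: [0.7, -0.3, 0.4]
opening: 0.0851
[ 0.54902488 -0.24571946  0.12148321] 0.08509091813018961 [ 0.7110394  -0.30450501  0.43052703]
```

View pics/w3.png

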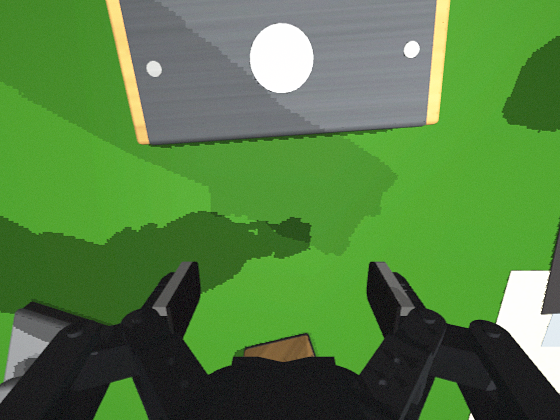

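View pics/t3.png

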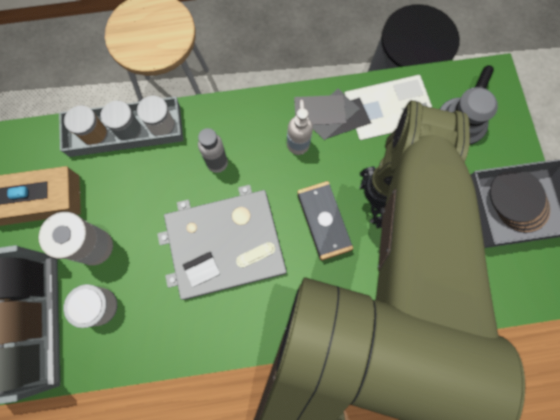

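The block is centred between the open fingers (disc at column 282) and its near face is clear ahead of them. Now I'll go down and approach.

```bash
python3 -m creep '[[[0,0,-0.03],[0,0,0],0],[[0,0,-0.06],[0,0,0],0],[[0,0,-0.08],[0,0,0],0],[[0,0,-0.087],[0,0,0],0],[[0,0,-0.087],[0,0,0],0],[[-0.001,0.01,-0.087],[0,0,0],0],[[-0.002,0.02,-0.087],[0,0,0],0],[[-0.003,0.03,-0.087],[0,0,0],0],[[-0.004,0.038,-0.087],[0,0,0],0],[[-0.004,0.045,-0.087],[0,0,0],0]]'
python3 -m creep '[[[-0.0005,0.005,0],[0,0,0],0],[[-0.001,0.01,0],[0,0,0],0],[[-0.0015,0.015,0],[0,0,0],0],[[-0.002,0.02,0],[0,0,0],0],[[-0.0025,0.025,0],[0,0,0],0],[[-0.003,0.03,0],[0,0,0],0],[[-0.0035,0.035,0],[0,0,0],0],[[-0.004,0.04,0],[0,0,0],0],[[-0.0045,0.045,0],[0,0,0],0],[[-0.005,0.05,0],[0,0,0],0]]'
python3 - <<'E'
from h import *
s=monitor.get_state();save('wrist','w4.png');save('scene','s4.png')
E
```

```text
t: 9.43
tcp_pos: [0.5448, -0.1997, 0.0354]
orientation: [[0.995, 0.1, -0.0], [0.1, -0.995, 0.0], [-0.0, -0.0, -1.0]]
wrist_force: [0.5, 0.7, -0.8]
opening: 0.0857
t: 10.68
tcp_pos: [0.54, -0.1501, 0.0353]
orientation: [[0.995, 0.1, 0.0], [0.1, -0.995, -0.0], [0.0, 0.0, -1.0]]
wrist_force: [0.3, -3.2, -0.6]
opening: 0.0849
```

View pics/w4.png

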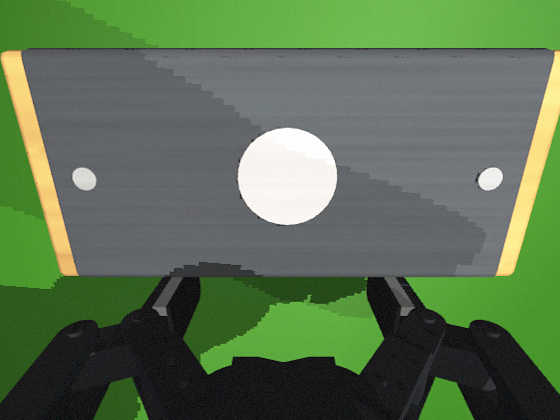

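View pics/s4.png

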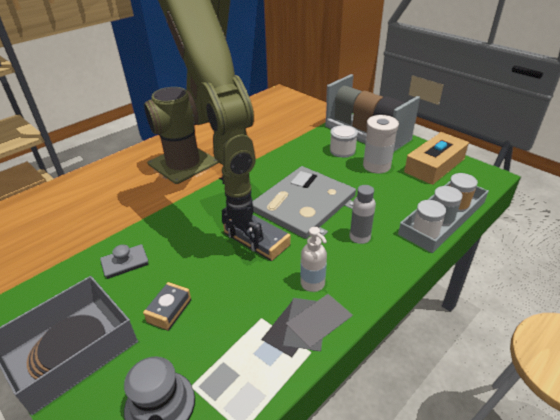

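The block has squared itself (near face level at row 275) and is sliding with about 3 N. I'll measure the remaining distance.

Run:
```python
from h import *
s=monitor.get_state();e=np.array([.532,-.0015]);R=np.array([[.995,.1],[-.1,.995]])
for n,u,v,z in [('disc',287,177,.045),('face',287,276,.045),('front',287,49,.045)]:
    p=px2w('wrist',u,v,z,s)[:2];print(n,p,'panel',R@(p-e)-[0,.145])
print('tcp',R@(s['tcp_pos'][:2]-e)-[0,.145])
```

```text
disc [ 0.53434182 -0.09468128] panel [-0.00698802 -0.23794956]
face [ 0.53900043 -0.13858101] panel [-0.00674267 -0.28209565]
front [ 0.52966134 -0.05057554] panel [-0.00723452 -0.1935963 ]
tcp [-0.00692644 -0.29303529]
```

About 48 mm are left. I'll push 40 mm and then creep.

```bash
python3 -m creep '[[[-0.0005,0.005,0],[0,0,0],0],[[-0.001,0.01,0],[0,0,0],0],[[-0.0015,0.015,0],[0,0,0],0],[[-0.002,0.02,0],[0,0,0],0],[[-0.0025,0.025,0],[0,0,0],0],[[-0.003,0.03,0],[0,0,0],0],[[-0.0035,0.035,0],[0,0,0],0],[[-0.0038,0.038,0],[0,0,0],0],[[-0.004,0.04,0],[0,0,0],0],[[-0.004,0.04,0],[0,0,0],0]]'
python3 -m creep '[[[-0.0001,0.001,0],[0,0,0],0],[[-0.0002,0.002,0],[0,0,0],0],[[-0.0003,0.003,0],[0,0,0],0],[[-0.0004,0.004,0],[0,0,0],0]]'
python3 - <<'E'
from h import *
s=monitor.get_state();save('wrist','w5.png')
a=save('top','t5.png');cv2.imwrite('pics/t5z.png',cv2.resize(a[170:310,150:370,::-1],None,fx=3.6,fy=3.6,interpolation=cv2.INTER_CUBIC))
E
```

```text
t: 12.02
tcp_pos: [0.5359, -0.1101, 0.0353]
orientation: [[0.995, 0.1, -0.0], [0.1, -0.995, 0.001], [0.0, -0.001, -1.0]]
wrist_force: [-0.1, -1.8, 0.9]
opening: 0.0856
t: 12.52
tcp_pos: [0.5356, -0.1065, 0.0353]
orientation: [[0.995, 0.1, 0.0], [0.1, -0.995, -0.0], [0.0, 0.0, -1.0]]
wrist_force: [0.1, -3.7, 0.7]
opening: 0.0856
```

View pics/w5.png

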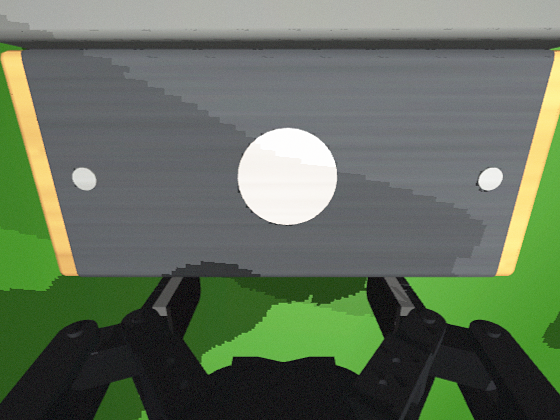

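View pics/t5z.png

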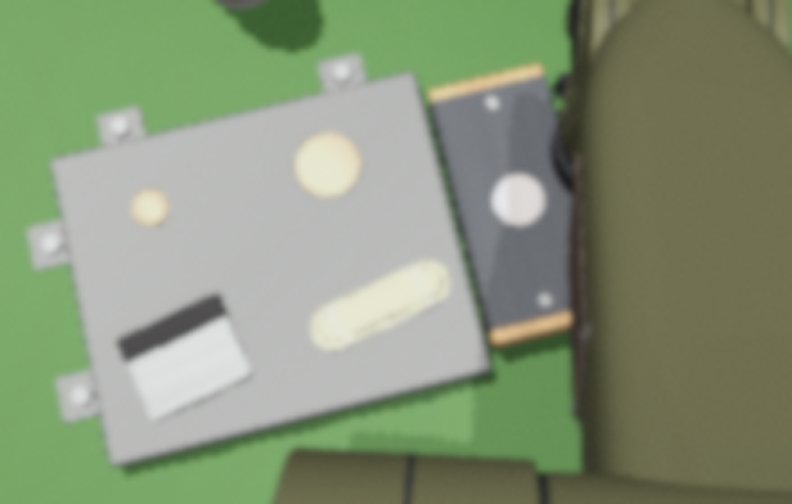

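The wrist view shows the block parallel with a narrow dark gap left (rows 38–48). I'll keep creeping in small steps.

```bash
python3 -m creep '[[[-0.0001,0.001,0],[0,0,0],0],[[-0.0002,0.002,0],[0,0,0],0],[[-0.0002,0.002,0],[0,0,0],0]]'
python3 -m creep '[[[-0.0001,0.001,0],[0,0,0],0],[[-0.0001,0.001,0],[0,0,0],0]]'
python3 -m creep '[[[-0.0001,0.001,0],[0,0,0],0],[[-0.0001,0.001,0],[0,0,0],0]]'
```

```text
t: 13.0
tcp_pos: [0.5354, -0.1043, 0.0353]
orientation: [[0.995, 0.1, 0.0], [0.1, -0.995, 0.0], [0.0, -0.0, -1.0]]
wrist_force: [0.1, -2.4, 1.0]
opening: 0.0855
t: 13.25
tcp_pos: [0.5353, -0.1034, 0.0353]
orientation: [[0.995, 0.1, 0.0], [0.1, -0.995, 0.0], [0.0, -0.0, -1.0]]
wrist_force: [0.6, -3.4, 1.1]
opening: 0.085
t: 13.5
tcp_pos: [0.5352, -0.1024, 0.0353]
orientation: [[0.995, 0.1, 0.0], [0.1, -0.995, 0.0], [0.0, -0.0, -1.0]]
wrist_force: [0.8, -2.9, 0.8]
opening: 0.0855
```

```bash
python3 -m creep '[[[-0.0001,0.001,0],[0,0,0],0],[[-0.0001,0.001,0],[0,0,0],0]]'
python3 -m creep '[[[-0.0001,0.001,0],[0,0,0],0],[[-0.0001,0.001,0],[0,0,0],0]]'
python3 - <<'E'
from h import *
a=save('wrist','w6.png')
E
```

```text
t: 13.75
tcp_pos: [0.5351, -0.1014, 0.0353]
orientation: [[0.995, 0.1, 0.0], [0.1, -0.995, 0.0], [0.0, -0.0, -1.0]]
wrist_force: [0.2, -2.8, 0.6]
opening: 0.0855
t: 14.0
tcp_pos: [0.5352, -0.1011, 0.0353]
orientation: [[0.995, 0.1, 0.0], [0.1, -0.995, -0.002], [0.0, 0.002, -1.0]]
wrist_force: [0.6, -4.7, -0.3]
opening: 0.0851
```

View pics/w6.png

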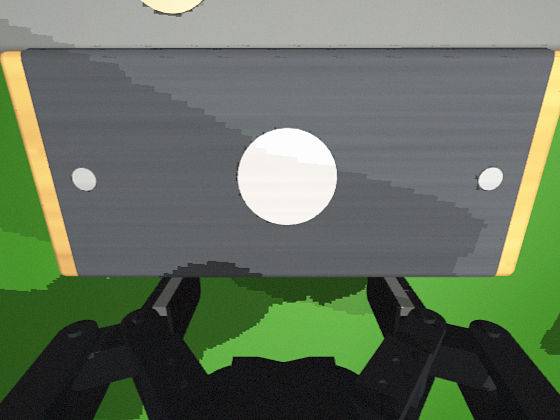

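The gap has closed, the force rose to 4.7 N and the tool began to lag, so the block is flush. I'll back straight off, then rise.

```bash
python3 -m creep '[[[0.0005,-0.005,0],[0,0,0],0],[[0.0015,-0.015,0],[0,0,0],0],[[0.003,-0.03,0],[0,0,0],0],[[0.0045,-0.045,0],[0,0,0],0],[[0.006,-0.06,0],[0,0,0],0],[[0.007,-0.07,0.02],[0,0,0],0],[[0.007,-0.07,0.06],[0,0,0],0],[[0.007,-0.07,0.11],[0,0,0],0],[[0.0,-0.09,0.16],[0,0,0],0],[[-0.02,-0.11,0.19],[0,0,0],0]]'
python3 -m creep '[[[-0.04,-0.03,0],[0,0,0],0],[[-0.09,-0.07,0],[0,0,0],0],[[-0.12,-0.09,0],[0,0,0],0],[[-0.12,-0.09,0],[0,0,0],0],[[-0.12,-0.09,0],[0,0,0],0],[[-0.12,-0.09,0],[0,0,0],0]]'
python3 - <<'E'
from h import *
for c in ['scene','top']:
    a=save(c,c+'7.png')
    for n in ['long_block','short_block','knob_pad','pump_bottle','spray_can','filler_tin','spreader','wipes_tub']:
        r=optics.recognise(c,n);print(c,n,[(round(x['confidence'],2),np.round(w(c,x['point']),3).tolist()) for x in r[:1]])
    if c=='top': cv2.imwrite('pics/t7z.png',cv2.resize(a[170:310,150:370,::-1],None,fx=3.6,fy=3.6,interpolation=cv2.INTER_CUBIC))
E
```

```text
t: 15.3
tcp_pos: [0.5164, -0.2121, 0.2283]
orientation: [[0.995, 0.1, 0.004], [0.1, -0.995, -0.002], [0.004, 0.002, -1.0]]
wrist_force: [-0.0, -0.6, -0.2]
opening: 0.0858
t: 16.05
tcp_pos: [0.3959, -0.3002, 0.2253]
orientation: [[0.995, 0.101, 0.0], [0.101, -0.995, 0.0], [0.0, -0.0, -1.0]]
wrist_force: [0.0, 0.2, 0.1]
opening: 0.0854
scene long_block [(0.89, [0.55, -0.06, 0.047])]
scene short_block [(0.55, [0.592, -0.454, 0.05])]
scene knob_pad [(0.58, [0.345, -0.445, 0.018])]
scene pump_bottle [(0.85, [0.796, -0.122, 0.105])]
scene spray_can [(0.63, [0.78, 0.119, 0.109])]
scene filler_tin [(0.16, [0.78, 0.119, 0.109])]
scene spreader [(0.68, [0.457, 0.214, 0.04])]
scene wipes_tub [(0.77, [0.586, 0.469, 0.125])]
top long_block [(0.85, [0.529, -0.038, 0.047])]
top short_block [(0.68, [0.57, -0.429, 0.044])]
top knob_pad [(0.94, [0.324, -0.425, 0.02])]
top pump_bottle [(0.75, [0.763, -0.099, 0.124])]
top spray_can [(0.72, [0.74, 0.136, 0.14])]
top filler_tin [(0.88, [0.392, 0.488, 0.09])]
top spreader [(0.83, [0.45, 0.215, 0.036])]
top wipes_tub [(0.74, [0.548, 0.485, 0.191])]
```

View pics/t7z.png

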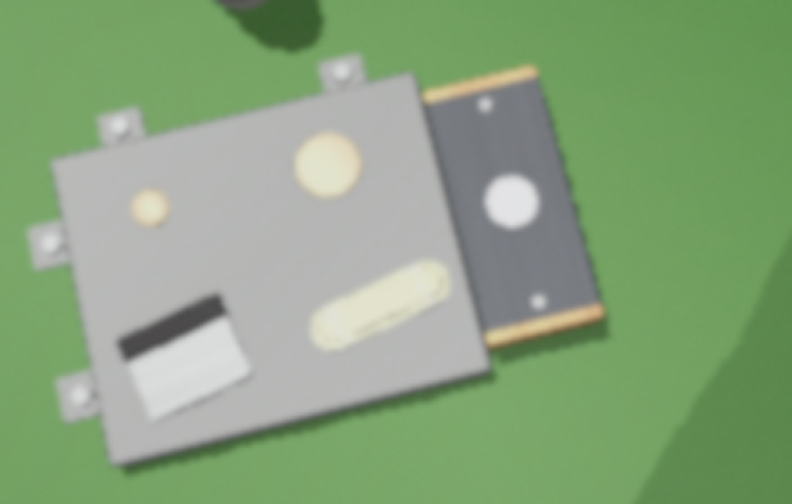

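View pics/scene7.png

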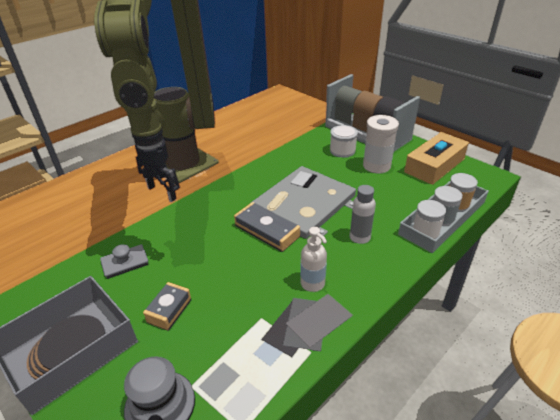

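The block lies flush and parallel along the panel edge (disc at (512,201) in the enlarged view). The hand is clear and the bystanders are where they were, so I'll hand in.

```bash
python3 -c "
from rig import hand_in
print(hand_in())"
```

```text
the job is handed in; nothing more can be done
None
```

I pointed at the strip and pushed the long block flush, and handed the job in at about 16 s on the robot's clock. The hand-in gives no verdict.

**Pointing:** I held the closed fingertips about 27 mm above the middle of the long strip for about 2.3 s. The sideways error by the measured positions was about 2 mm. No contact force showed on the wrist sensor.

**Pushing:** With the fingers open, I pushed the long block about 92 mm along the table at roughly 3 N. I stopped when the wrist camera showed the gap closed and the force rose to 4.7 N. Then I backed straight off and raised the hand clear.

**Last checks:** The final pictures show the block flat, parallel and against the panel edge, about 7 mm off the edge's middle. The robot stands well clear of everything. Where a bystander was found with reasonable confidence in both the first and last pictures of a camera, its position agrees within about 8 mm, which is about the network's noise.

**Checks that disagreed:**
- In the last scene-camera picture the network placed the filler tin at the spray can's position, with confidence 0.16. The top camera shows the tin unmoved.
- My first panel corners from the scene camera were about 1 cm off. I used the top and wrist measurements instead, and they agreed with each other.

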